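# Show on camera which paint goes into the gap of the collage

## Robot

A 7-joint arm with a two-finger parallel gripper is mounted at the origin on the work surface. World frame = base frame: x ahead of the robot, y to its left, z up, the work surface at z = 0. Lengths are in m, angles in rad, forces in N, time in s.
With the tool pointing down it reaches from about 0.4 to 0.85 m from the base axis. Payload 10.4 kg.
Tool frame: the origin (TCP) lies between the finger pads, 19 mm behind the fingertips; this is the grasp point; z points along the fingers, y is the line along which they close (so a half turn about z gives the same grasp; the last joint's range is limited). The gripper opens to 87 mm and grips with 3 to 60 N. Pads are 19 mm wide; open, the fingers measure 117 mm over their backs; the gripper's body (75 mm by 190 mm) begins 51 mm behind the grasp point.
Start: joints at [1.144, 0.332, -0.065, 1.46, 0.022, 1.35, -0.088], TCP at [0.246, -0.575, 0.241] pointing down, gripper open.
Joint ranges: [-2.6, 2.6], [-0.5, 2.12], [-1.47, 1.34], [0.16, 2.42], [-1.27, 4.41], [0.06, 2.06], [-2.6, 2.6]. Speed limits (rad/s): [2.22, 2.22, 2.79, 2.79, 3.14, 3.14, 3.14].

## Interface

Orientations are given as a unit quaternion [x, y, z, w].
In Python, from bench import r gives the robot as it stands.
- The arm moves only by the shell command python3 -m crank 'ROWS' [FORCE]. ROWS is JSON, a list that holds one entry, the list of rows, each a list of 5 numbers: the shift along the tool's x, y, z in mm, then the turn about the tool's z in degrees, then the opening, from -1 (shut) to 1 (fully open). A call has 1 to 20 rows; each row is the pose to reach, as a shift and turn from the pose commanded when the call began, along the tool's axes at that moment; what a row does not reach only later rows make up. A row lasts 1/10 s, in which the tool goes at most 50 mm and 8.59 degrees, less where a joint would pass 70% of its speed; a pose out of reach is approached as far as the arm can. A call with a gripper value outside its range is refused whole. The fingers move at their own pace and stop on an object; FORCE is the grip in N (left out, the last holds). Time passes only in rows, so rows that repeat a pose let the fingers close. It gives the time, the measured TCP pose, the force, the opening and the grip force at its end, in the units of the state.
- r.read_state(): the state, without advancing time (a new reading comes with each control period).
- r.camera(name): name is "scene" or "side" or "wrist"; returns a dict with "image" (384x512x3 uint8, red, green, blue), "vfov" (degrees; the focal length in pixels is half the picture's height over the tangent of half this angle, whatever the lens; pixels are square), "cx", "cy" (the principal point, pixels), "k1" (the pictures are not rectified: a ray, as slopes to the right and down, at radius r is drawn at 1 + k1 r^2 times it, then the intrinsics apply), "eye" and "attitude" of the camera in the world. Camera axes: x right, y down, z forward; pixel columns grow to the right and rows downward; lengths in m; the calibration is good to about 2 mm. A picture is of the moment at which its call begins. There is no depth.
- r.close_job(): hands the job in; it is judged then, once.
The state is a dict: "time": time; "joint_positions": joint angles; "joint_vel": joint speeds; "joint_torque": joint torques, N m; "ee_pos": TCP position; "eef_rot": TCP orientation; "ft_force": force on the tool from outside, world axes, zero at the start; "torque": the same for the moment, N m; "width": finger opening in m; "grip_force": force on a finger pad.
Only numpy, scipy, OpenCV 4.12 (cv2) and the standard library are available. Lean on these libraries where they do the work, as an engineer would, in place of code of your own. Each camera call takes 0.05 s, during which the arm holds its last target. There are 200 camera calls.

## Task

Record a short clip for the artist: press the black record button right down and let it come up again, then point down at the middle of the lid of the paint jar whose colour matches the sample tile lying on the collage, with the fingertips about 3 cm above the lid, and stay there for two seconds. Then point in the same way, about 3 cm above the paper, at the middle of the white gap in the collage for two seconds, and finish there, still pointing. Leave the jars, tiles, collage, grey card and the other loose things untouched and where they are, and do not point at either of the other jars on the way: cross above them well clear.

Things in the scene. Friction and masses are not known exactly. Their poses are not given: they have to be found in the camera images.
- jar_red: Closed red paint jar with a red screw lid and a white paper label round its side, 56 mm diameter, 65 mm tall, 100 to 210 g, standing loose on the cutting mat; origin at the centre of its underside, z up. The three jars differ only in colour and are dealt out in any order over the right-hand front part of the mat.
- lid_red (a point): Centre of the top face of the red jar's lid, 65 mm above the jar's underside; z up.
- jar_blue: Closed blue paint jar with a blue screw lid and a white paper label round its side, 56 mm diameter, 65 mm tall, 100 to 210 g, standing loose on the cutting mat; origin at the centre of its underside, z up. The three jars differ only in colour and are dealt out in any order over the right-hand front part of the mat.
- lid_blue (a point): Centre of the top face of the blue jar's lid, 65 mm above the jar's underside; z up.
- jar_yellow: Closed yellow paint jar with a yellow screw lid and a white paper label round its side, 56 mm diameter, 65 mm tall, 100 to 210 g, standing loose on the cutting mat; origin at the centre of its underside, z up. The three jars differ only in colour and are dealt out in any order over the right-hand front part of the mat.
- lid_yellow (a point): Centre of the top face of the yellow jar's lid, 65 mm above the jar's underside; z up.
- tile_red: Colour sample tile: wooden square 50 x 50 x 6 mm with a red painted face, lying flat and loose, 20 g; origin at the centre of its underside. One of the three tiles lies on the collage (at point tile_spot, within 10 mm), the other two on the grey card.
- tile_blue: Colour sample tile: wooden square 50 x 50 x 6 mm with a blue painted face, lying flat and loose, 20 g; origin at the centre of its underside. One of the three tiles lies on the collage (at point tile_spot, within 10 mm), the other two on the grey card.
- tile_yellow: Colour sample tile: wooden square 50 x 50 x 6 mm with a yellow painted face, lying flat and loose, 20 g; origin at the centre of its underside. One of the three tiles lies on the collage (at point tile_spot, within 10 mm), the other two on the grey card.
- collage: The collage on the left half of the mat: flat fixed board 240 mm (its x) by 300 mm (its y), 4 mm thick, covered with muted purple, ochre, brown, grey-green and pink paper shapes, with one pure white blank gap. Lies turned up to 0.3 rad; origin at the centre of its underside, z up.
- gap (a point): Middle of the white blank gap in the collage, about 60 mm across, on the collage's upper face (8 mm above the table). It is at (-30, -70) mm in the collage's frame.
- tile_spot (a point): Place on the collage's upper face where the chosen sample tile lies, at (60, 85) mm in the collage's frame.
- tile_card: Grey fixed card 90 x 190 x 4 mm near the far edge of the mat, carrying the two sample tiles that are not chosen; origin at the centre of its underside.
- record (a joint): Travel of the record push button: 0 up, 0.006 m fully down. It springs back when released; fully down takes about 5 N, pressed straight down.
- record_top (a point): Centre of the top face of the record button: black round button 32 mm in diameter in a white round housing (48 mm diameter, 12 mm high) on the mat, at the far right; it moves vertically. The top face stands 25 mm above the table. A tall document camera (column and head, to 0.42 m) stands fixed at the right edge of the table, about 0.2 m further out and beyond the button: keep clear of it.
- glue_stick: White glue stick with an orange cap, 28 mm diameter, 96 mm tall, standing loose near the far edge; origin at its underside. A bystander.
- mug: White mug, 80 mm diameter, 85 mm tall, loose, near the far edge left of the grey card, its handle pointing left (+y); origin at its underside. A bystander.
- pastel_box: Black open box of pastel sticks, 100 x 140 x 18 mm, loose, at the far right; origin at its underside. A bystander.
Things that resemble listed ones, but are neither listed nor needed, are in the scene too. What is shaped like the jar_blue but pink is not meant.

How it is judged:
By the outcome, as a careful person would: the job done as asked, in the order asked, and still so for the second after the job is handed in, with the robot touching nothing.
It also fails if it takes over 54 s, if anything falls off the work surface, if the arm or the gripper's body presses on something with over 40 N, if the wrist force passes 120 N, or if a joint passes its speed limit or range.

## Working session

There is one attempt and no reset: what is moved stays moved. The work goes in short steps, Python scripts to look and compute and a shell command to move; the robot and the scene stay as the last step left them, time stands still between calls to the robot, and variables do not carry over. Pictures are saved under pics/ and viewed, at most 10 in all, crops included, and the job is handed in when it is done.

```bash
ls; mkdir -p pics
python3 - <<'E'
from bench import r
import cv2
s=r.read_state();print(s)
for n in("scene","side"):
    c=r.camera(n);print(n,{k:v for k,v in c.items() if k!="image"})
    cv2.imwrite(f"pics/{n}0.png",c["image"][:,:,::-1])
E
```

```text
pics
{'time': 0.0, 'joint_positions': array([ 1.14438876,  0.33287878, -0.06468815,  1.46091681,  0.02160539,
        1.34987763, -0.0884994 ]), 'joint_vel': array([-0.00048904,  0.00177853,  0.00076042,  0.00059068, -0.00091517,
       -0.00245706, -0.00088234]), 'joint_torque': array([-1.23149137e-03, -6.23253036e+01,  2.36461748e-02, -3.89905572e+01,
       -6.15658960e-02,  3.99128767e-02,  1.31387437e-04]), 'ee_pos': array([ 0.24543033, -0.57442135,  0.24046127]), 'eef_rot': array([ 9.79685235e-01,  2.00540171e-01, -1.73718931e-04, -6.70355591e-04]), 'ft_force': array([ 0.96641894, -0.14423431,  0.02236463]), 'torque': array([-0.04120842, -0.01147405,  0.00976236]), 'grip_force': 0.0, 'width': 0.08715915366146329}
scene {'vfov': 52.79978679136259, 'cx': 251.48607233266497, 'cy': 190.85795410414653, 'k1': 0.013510976294293995, 'eye': array([ 1.14135409, -0.37001997,  0.88019912]), 'attitude': array([ 0.81473198,  0.49379024, -0.15790483, -0.25970956])}
side {'vfov': 50.14556217179489, 'cx': 255.15571121824502, 'cy': 187.66486370504182, 'k1': -0.06974443803747236, 'eye': array([ 0.42439693, -0.92495248,  1.01497724]), 'attitude': array([ 0.92884058, -0.10652701,  0.04845619, -0.35150983])}
```

View pics/scene0.png

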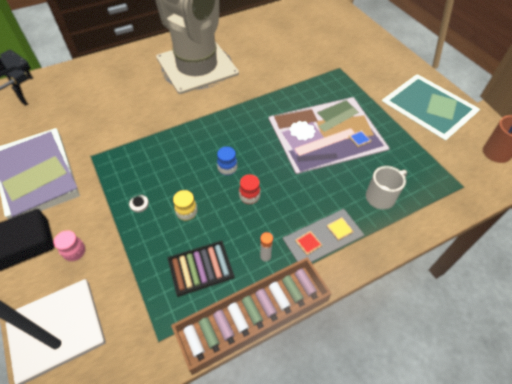

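View pics/side0.png

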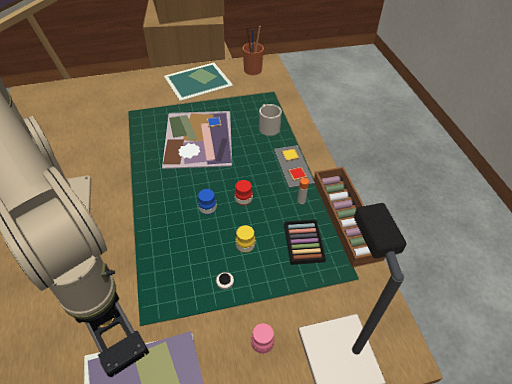

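The blue tile lies on the collage (scene 360,139; side 214,121), so the blue jar is the target (scene 227,158; side 207,200). The button is at scene (138,203), side (225,281). The gap is at scene (302,130), side (189,150).

```bash
cat > h.py <<'E'
import numpy as np,cv2
from scipy.spatial.transform import Rotation as R
def onplane(c,uv,z):
    H=c["image"].shape[0];f=H/2/np.tan(np.radians(c["vfov"])/2)
    d=(np.array(uv,float).reshape(-1,2)-[c["cx"],c["cy"]])/f
    s=d.copy()
    for _ in range(20): s=d/(1+c["k1"]*(s**2).sum(1,keepdims=True))
    w=R.from_quat(c["attitude"]).apply(np.c_[s,np.ones(len(s))])
    return c["eye"]+w*((z-c["eye"][2])/w[:,2])[:,None]
def blob(m,near):
    n,l,st,ce=cv2.connectedComponentsWithStats(m.astype(np.uint8))
    i=1+np.argmin([np.hypot(*(q-near))+(1e3 if a[4]<15 else 0) for q,a in zip(ce[1:],st[1:])])
    return l==i,ce[i],st[i]
E
python3 - <<'E'
from bench import r
from h import *
P={"scene":dict(btn=(138,203),gap=(302,130),tile=(360,139),jar_blue=(227,158),jar_red=(250,188),jar_yellow=(184,205)),
"side":dict(btn=(225,281),gap=(189,150),tile=(214,121),jar_blue=(207,198),jar_red=(244,190),jar_yellow=(245,235))}
rows=[]
for n in P:
    c=r.camera(n);im=c["image"].astype(int);hsv=cv2.cvtColor(c["image"],cv2.COLOR_RGB2HSV).astype(int)
    Rr,G,B=im[...,0],im[...,1],im[...,2]
    M=dict(btn=im.max(2)<60,gap=(im.min(2)>185)&(im.max(2)-im.min(2)<25),tile=(B>1.6*Rr)&(B>1.4*G)&(B>100))
    M["jar_blue"]=M["tile"];M["jar_red"]=(Rr>2*G)&(Rr>2*B)&(Rr>100);M["jar_yellow"]=(Rr>2*B)&(G>1.5*B)&(Rr>120)
    t=[]
    for k,p in P[n].items():
        m,ce,st=blob(M[k],p); z={"btn":.025,"gap":.008,"tile":.014}.get(k,.069)
        if k[:3]=="jar":
            # lid top: brightest part of the mask
            v=im.max(2);vv=v[m];th,_=cv2.threshold(vv.astype(np.uint8),0,255,cv2.THRESH_OTSU)
            X=onplane(c,np.argwhere(m)[:,::-1],z); 
            mt=m&(v>th);ys,xs=np.nonzero(mt);print(n,k,"bright",onplane(c,[xs.mean(),ys.mean()],z)[0].round(4),mt.sum(),th)
            print("   range",X.min(0).round(4),X.max(0).round(4))
        print(n,k,ce.round(1),st,onplane(c,ce,z)[0].round(4))
        x,y=p;t.append(cv2.resize(c["image"][y-24:y+24,x-24:x+24,::-1],(132,132),interpolation=cv2.INTER_NEAREST))
    rows.append(np.hstack(t))
cv2.imwrite("pics/m.png",np.vstack(rows))
E
```

```text
scene btn [137.7 201.1] [134 198   8   7  44] [ 0.4917 -0.3734  0.025 ]
scene gap [294.4 134.9] [270 116  48  57 701] [0.4654 0.131  0.008 ]
scene tile [359.8 137.7] [352 132  17  12 117] [0.5721 0.2972 0.014 ]
scene jar_blue bright [ 0.4839 -0.1077  0.069 ] 180 191.0
   range [ 0.4585 -0.1432  0.069 ] [ 0.5354 -0.0827  0.069 ]
scene jar_blue [226.3 157.4] [217 147  20  22 357] [ 0.4983 -0.1133  0.069 ]
scene jar_red bright [ 0.6024 -0.0965  0.069 ] 211 209.0
   range [ 0.5777 -0.131   0.069 ] [ 0.6485 -0.072   0.069 ]
scene jar_red [249.2 186. ] [240 175  19  23 372] [ 0.6136 -0.1022  0.069 ]
scene jar_yellow bright [ 0.5742 -0.2706  0.069 ] 274 219.0
   range [ 0.5442 -0.2984  0.069 ] [ 0.617  -0.2446  0.069 ]
scene jar_yellow [183.7 202. ] [173 191  22  24 417] [ 0.5817 -0.2714  0.069 ]
side btn [224.2 278.5] [219 274  11  10  92] [ 0.4849 -0.3751  0.025 ]
side gap [188.5 150.6] [179 143  21  21 233] [0.4556 0.1634 0.008 ]
side tile [213.5 120.9] [208 117  12   8  70] [0.569  0.3005 0.014 ]
side jar_blue bright [ 0.481  -0.1069  0.069 ] 148 158.0
   range [ 0.4532 -0.163   0.069 ] [ 0.505  -0.0827  0.069 ]
side jar_blue [206.3 198.2] [198 189  18  21 262] [ 0.4798 -0.1213  0.069 ]
side jar_red bright [ 0.5989 -0.0954  0.069 ] 141 179.0
   range [ 0.5664 -0.15    0.069 ] [ 0.6229 -0.0708  0.069 ]
side jar_red [243.1 189.5] [235 180  17  20 278] [ 0.595  -0.1114  0.069 ]
side jar_yellow bright [ 0.5664 -0.2717  0.069 ] 204 196.0
   range [ 0.5349 -0.3183  0.069 ] [ 0.5899 -0.2432  0.069 ]
side jar_yellow [245. 236.] [236 225  19  23 334] [ 0.5634 -0.2815  0.069 ]
```

View pics/m.png

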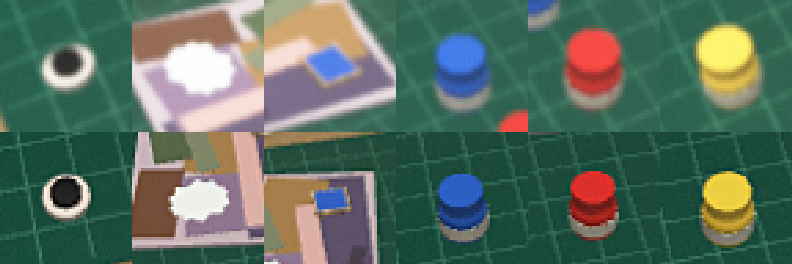

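```bash
python3 - <<'E'
from bench import r
from h import *
c=r.camera("side");print("doc base",onplane(c,[358,352],0)); c=r.camera("scene");print(onplane(c,[58,345],0))
E
python3 -m crank '[[[15,-5,0,0,-1],[35,-11,0,0,-1],[60,-18,0,0,-1],[85,-25,0,0,-1],[110,-32,0,0,-1],[135,-40,0,0,-1],[160,-47,0,0,-1],[185,-55,0,0,-1],[210,-62,0,0,-1],[235,-69,0,0,-1],[260,-77,0,0,-1],[280,-83,0,0,-1],[293,-87,20,0,-1],[302,-89,40,0,-1],[302,-89,60,0,-1],[302,-89,80,0,-1],[302,-89,95,0,-1],[302,-89,100,0,-1],[302,-89,100,0,-1],[302,-89,100,0,-1]]]' 20
python3 - <<'E'
from bench import r
from h import *
c=r.camera("wrist");s=r.read_state();print(s["ee_pos"],s["eef_rot"],s["width"])
im=c["image"];cv2.imwrite("pics/w1.png",im[:,:,::-1])
H=im.shape[0];f=H/2/np.tan(np.radians(c["vfov"])/2)
p=R.from_quat(c["attitude"]).inv().apply(np.array([.488,-.374,.025])-c["eye"]);print(f*p[:2]/p[2]+[c["cx"],c["cy"]])
E
```

```text
doc base [[ 0.77058459 -0.63834527  0.        ]]
[[ 0.75579517 -0.64264988  0.        ]]
time: 2.3
ee_pos: [0.4889, -0.3744, 0.1423]
eef_rot: [0.98, 0.201, 0.0, 0.001]
ft_force: [-0.3, -0.1, -0.5]
width: 0.0008
grip_force: 0.0
[ 0.48887612 -0.37454141  0.14242937] [9.79701139e-01 2.00461639e-01 6.15098114e-04 6.57173754e-04] 0.0006208452521931702
[260.23120275 195.46555075]
```

View pics/w1.png

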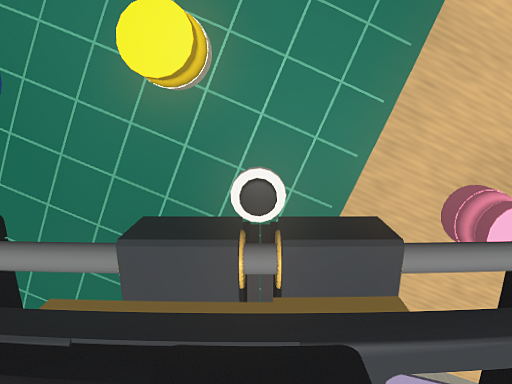

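The wrist view shows the button centre at (258,197), predicted (260,195), so the position is right. Press now.

```bash
python3 -m crank '[[[0,0,20,0,-1],[0,0,45,0,-1],[0,0,65,0,-1],[0,0,80,0,-1],[0,0,90,0,-1],[0,0,96,0,-1],[0,0,99,0,-1],[0,0,101,0,-1],[0,0,103,0,-1],[0,0,104,0,-1],[0,0,105,0,-1],[0,0,105,0,-1],[0,0,105,0,-1]]]'
```

```text
time: 3.65
ee_pos: [0.4886, -0.3744, 0.038]
eef_rot: [0.98, 0.2, 0.0, 0.0]
ft_force: [-6.0, 4.3, 15.5]
width: 0.0006
grip_force: 7.9
```

```bash
python3 -m crank '[[[0,0,-5,0,-1],[0,0,-15,0,-1],[0,0,-35,0,-1],[0,0,-65,0,-1],[0,0,-100,0,-1],[0,0,-135,0,-1],[0,0,-170,0,-1],[0,0,-195,0,-1],[0,0,-207,0,-1],[4,-10,-212,0,-1],[12,-30,-212,0,-1],[24,-60,-212,0,-1],[36,-90,-212,0,-1],[50,-125,-212,0,-1],[64,-160,-212,0,-1],[78,-195,-212,0,-1],[88,-220,-212,0,-1],[96,-240,-212,0,-1],[99,-248,-212,0,-1],[99,-248,-212,0,-1]]]'
cat > look.py <<'E'
import sys
from bench import r
from h import *
c=r.camera("wrist");s=r.read_state();print(s["ee_pos"])
im=c["image"];cv2.imwrite(sys.argv[1],im[:,:,::-1])
H=im.shape[0];f=H/2/np.tan(np.radians(c["vfov"])/2);t=np.array(eval(sys.argv[2]))
p=R.from_quat(c["attitude"]).inv().apply(t-c["eye"]);pp=f*p[:2]/p[2]+[c["cx"],c["cy"]];print("pred",pp)
i=im.astype(int)
m=(i[...,2]>1.6*i[...,0])&(i[...,2]>180) if sys.argv[3]=="b" else (i.min(2)>200)&(np.ptp(i,axis=2)<20)
m,ce,st=blob(m,pp)
k=cv2.findContours(m.astype(np.uint8),0,1)[0];k=max(k,key=cv2.contourArea);e=cv2.minEnclosingCircle(k)
print(ce,st,e,onplane(c,[ce,e[0]],t[2]))
E
python3 look.py pics/w2.png "(.4825,-.107,.069)" b
```

```text
time: 5.65
ee_pos: [0.4815, -0.1062, 0.2475]
eef_rot: [0.979, 0.202, -0.001, -0.0]
ft_force: [-0.1, -0.5, 0.6]
width: 0.0005
grip_force: 0.0
[ 0.48155092 -0.10752536  0.24759843]
pred [262.14642625 179.18994372]
[261.48673469 179.39693878] [ 237  152   49   53 1960] ((261.33642578125, 178.31784057617188), 26.452383041381836) [[ 0.48204746 -0.10647653  0.069     ]
 [ 0.48299783 -0.10590161  0.069     ]]
```

View pics/w2.png

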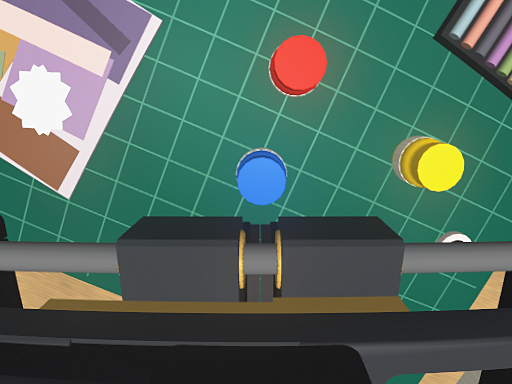

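The blue lid is at (261,179) and the white gap at (41,98). We're over the blue lid to within about 1 mm, so I descend and hold.

```bash
python3 -m crank '[[[0,0,10,0,-1],[0,0,30,0,-1],[0,0,55,0,-1],[0,0,80,0,-1],[0,0,105,0,-1],[0,0,120,0,-1],[0,0,127,0,-1],[0,0,130,0,-1],[0,0,130,0,-1],[0,0,130,0,-1],[0,0,130,0,-1],[0,0,130,0,-1]]]'
```

```text
time: 6.9
ee_pos: [0.4822, -0.1074, 0.1188]
eef_rot: [0.98, 0.201, 0.0, 0.0]
ft_force: [0.4, 0.1, -0.5]
width: 0.0005
grip_force: 0.0
```

```bash
python3 -m crank '[[[0,0,0,0,-1],[0,0,0,0,-1],[0,0,0,0,-1],[0,0,0,0,-1],[0,0,0,0,-1],[0,0,0,0,-1],[0,0,0,0,-1],[0,0,0,0,-1],[0,0,0,0,-1],[0,0,0,0,-1],[0,0,0,0,-1],[0,0,0,0,-1],[0,0,0,0,-1],[0,0,0,0,-1],[0,0,0,0,-1],[0,0,0,0,-1],[0,0,0,0,-1],[0,0,0,0,-1],[0,0,0,0,-1],[0,0,0,0,-1]]]'
python3 -m crank '[[[0,0,0,0,-1],[0,0,0,0,-1],[0,0,0,0,-1],[0,0,0,0,-1],[0,0,0,0,-1],[0,0,-10,0,-1],[0,0,-30,0,-1],[0,0,-60,0,-1],[0,0,-85,0,-1],[3,-10,-95,0,-1],[10,-30,-95,0,-1],[19,-60,-95,0,-1],[28,-90,-95,0,-1],[40,-125,-95,0,-1],[51,-160,-95,0,-1],[62,-195,-95,0,-1],[71,-225,-95,0,-1],[79,-250,-95,0,-1],[82,-260,-95,0,-1],[82,-260,-95,0,-1]]]'
python3 look.py pics/w3.png "(.4556,.1634,.008)" w
```

```text
time: 8.9
ee_pos: [0.4819, -0.1073, 0.1183]
eef_rot: [0.98, 0.201, 0.0, 0.0]
ft_force: [0.5, 0.1, -0.1]
width: 0.0008
grip_force: 0.0
time: 10.9
ee_pos: [0.4545, 0.1654, 0.2131]
eef_rot: [0.979, 0.202, -0.0, -0.0]
ft_force: [-0.2, 0.3, 0.6]
width: 0.0003
grip_force: 0.0
[0.45495474 0.16380082 0.21299366]
pred [262.88474127 174.8109769 ]
[264.23174157 174.0238764 ] [ 229  137   73   79 3560] ((271.4785461425781, 179.42005920410156), 46.232643127441406) [[0.45697398 0.16241049 0.008     ]
 [0.45464643 0.1528275  0.008     ]]
```

View pics/w3.png

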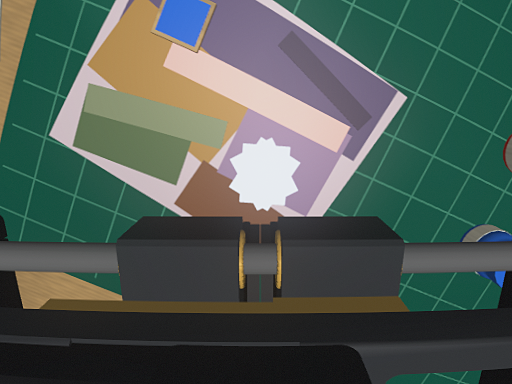

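The gap's centre is at about (265,174), roughly (0.456, 0.163), so a 1–2 mm correction on the way down is enough.

```bash
python3 -m crank '[[[0,0,10,0,-1],[1,1,30,0,-1],[1,1,55,0,-1],[1,1,80,0,-1],[1,1,105,0,-1],[1,1,125,0,-1],[1,1,140,0,-1],[1,1,150,0,-1],[1,1,154,0,-1],[1,1,156,0,-1],[1,1,156,0,-1],[1,1,156,0,-1],[1,1,156,0,-1],[1,1,156,0,-1]]]'
python3 -m crank '[[[0,0,0,0,-1],[0,0,0,0,-1],[0,0,0,0,-1],[0,0,0,0,-1],[0,0,0,0,-1],[0,0,0,0,-1],[0,0,0,0,-1],[0,0,0,0,-1],[0,0,0,0,-1],[0,0,0,0,-1],[0,0,0,0,-1],[0,0,0,0,-1],[0,0,0,0,-1],[0,0,0,0,-1],[0,0,0,0,-1],[0,0,0,0,-1],[0,0,0,0,-1],[0,0,0,0,-1],[0,0,0,0,-1],[0,0,0,0,-1]]]'
python3 -m crank '[[[0,0,0,0,-1],[0,0,0,0,-1],[0,0,0,0,-1],[0,0,0,0,-1],[0,0,0,0,-1]]]'
python3 -c "
from bench import r
print(r.close_job())"
```

```text
time: 12.35
ee_pos: [0.4567, 0.1635, 0.0576]
eef_rot: [0.98, 0.201, 0.0, 0.0]
ft_force: [0.4, -0.4, -0.5]
width: 0.0005
grip_force: 0.0
time: 14.35
ee_pos: [0.4565, 0.1635, 0.0572]
eef_rot: [0.98, 0.201, -0.0, 0.0]
ft_force: [-0.0, -0.4, 0.2]
width: 0.0005
grip_force: 0.0
time: 14.85
ee_pos: [0.4565, 0.1635, 0.0572]
eef_rot: [0.98, 0.201, 0.0, 0.0]
ft_force: [0.3, 0.0, 0.2]
width: 0.0002
grip_force: 0.0
the job is handed in; nothing more can be done
None
```

I pressed the record button right down and released it, pointed at the blue jar's lid and then at the white gap for over two seconds each from about 3 cm, and handed the job in after about 15 s, still pointing at the gap; no verdict was returned.

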